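Index the jukebox platter and lock it with the carriage

ROBOT

A 6-joint arm with a two-finger parallel gripper is mounted at the origin on the work surface. World frame = base frame: x ahead of the robot, y to its left, z up, the work surface at z = 0. Lengths are in m, angles in degrees, forces in N, time in s.
With the tool pointing down it reaches from about 0.4 to 0.825 m from the base axis. Payload 7 kg.
Tool frame: the origin (TCP) lies at the very end of the fingers, on their centre line; the grasp point (between the pads) lies behind it (r.grasp_offset is the z of the grasp point in the tool frame, in m); z points along the fingers, y is the direction in which the jaws open and shut (so a half turn about z gives the same grasp; the last joint's range is limited). The gripper opens to 88 mm and grips with 3 to 60 N. Pads are 19 mm wide; open, the fingers measure 130 mm over their backs; the gripper's body (78 mm by 193 mm) begins 47 mm behind the grasp point.
Start: joints at [-56.603, 20.546, 0.682, 0, -70.136, -16.507], TCP at [0.196, -0.646, 0.227] pointing down, gripper open.
Joint ranges: [-176.03, 176.03], [-82.01, 121.73], [-58.28, 71.71], [-173.87, 95.51], [-174.79, -0.11], [-173.66, 173.66]. Speed limits (degrees/s): [136.94, 136.94, 172.46, 180, 180, 180].

INTERFACE

Orientations are given as [roll, pitch, yaw] about the fixed x, y, z axes, in that order (R = Rz(yaw) Ry(pitch) Rx(roll)).
In Python, from plant import r gives the robot as it stands. The module is installed in compiled form; this text tells all that it offers.
- The arm moves only by the tool servo_tool, never from a script. Its argument "targets" is a list of rows, each an object of numbers: "dx", "dy", "dz": the shift along the world's x, y, z in cm; "spin": the turn about the world's z in rad; "grip": the opening in per cent of the stroke, from 0 (shut) to 100 (fully open). A call has exactly 10 rows; each row is the pose to reach, as a shift and turn from the pose commanded when the call began; what a row does not reach only later rows make up. A row lasts 1/12 s, in which the tool goes at most 41.7 mm and 7.16 degrees, less where a joint would pass 70% of its speed; a pose out of reach is approached as far as the arm can. A call with a gripper value outside its range is refused whole. The fingers move at their own pace and stop on an object; "squeeze" is the grip in N (left out, the last holds). Time passes only in rows, so rows that repeat a pose let the fingers close, or fill a call up. It gives the time, the measured TCP pose, the force and the opening at its end, in the units of the state.
- r.get_state(): the state, without advancing time (a new reading comes with each control period).
- r.capture(name): name is "scene" or "top" or "wrist"; returns the picture (480x640x3 uint8, blue, green, red); there is no depth.
- r.get_calibration(name): a dict with "K" (3x3 intrinsics, pixels), "k1" (the pictures are not rectified: a ray, as slopes to the right and down, at radius r is drawn at 1 + k1 r^2 times it, then the intrinsics apply), "extrinsics" (4x4, takes a point from camera to world coordinates). Camera axes: x right, y down, z forward; pixel columns grow to the right and rows downward; lengths in m; the calibration is good to about 2 mm. A picture is of the moment at which its call begins: read the wrist's pose just before it. get_calibration takes no time and is no camera call; for the wrist camera it gives the pose at the moment of the call.
- r.close_job(): hands the job in, once; it reports no verdict.
Trained networks look in the newest picture that a camera, given by its name, has taken for a name from the list of things; names that differ only in an ending like _2 or _b are one class to them, and where a whole thing is asked for, a point or a joint stands for the part that bears it (a point fixed in the world has none). Each returns a list of dicts, best first, with "p" (0 to 1); they miss things now and then, are a little off and sometimes report something else, mostly with a low value. They report only what shows in the picture. A call takes as long as a camera call.
- r.cut_out(name, camera): "mask" (480x640 bool, what is visible of it) and "extent" ([left, top, right, bottom] in pixels, round what is visible of it).
The state is a dict: "time_s": time; "joints": joint angles; "qd": joint speeds; "joint_torque": joint torques, N m; "tcp_pos": TCP position; "eef_rot": TCP orientation; "contact_force": force on the tool from outside, world axes, zero at the start; "moment": the same for the moment, N m; "gripper_width": finger opening in m.
Only numpy, scipy, OpenCV 4.12 (cv2) and the standard library are available. Lean on these libraries where they do the work, as an engineer would, in place of code of your own. Each camera call takes 0.05 s, during which the arm holds its last target. There are 200 camera calls.

TASK

Turn the platter anticlockwise by its white handle, one or two clicks as needed, until it rests in the detent where the red fork faces the carriage's brass tongue. Then slide the steel carriage fully home along its rail so that the tongue locks between the fork's cheeks, and let go. Leave the other things on the bench where they are.

Things in the scene. Friction and masses are not known exactly. Their poses are not given: they have to be found in the camera images.
- indexer: Green steel base plate, 200 (x) x 400 (y) x 12 mm thick, screwed to the bench; it carries the platter and the chrome slide rail. Origin: centre of its underside, on the bench. Its y axis runs along the rail from the carriage towards the platter; z is up. Platter axle at (0, 100) mm, rail along x = 0 on the -y half.
- axle (a point): Point on the platter's vertical turning axis, at the height of the platter's top (32 mm above the bench). Fixed to the base plate.
- platter (a joint): Angle (rad) of the platter: chrome disc 180 mm across with black mat, black central clamp (52 mm across, 18 mm high), handle and red fork. Grows anticlockwise seen from above. Spring detents (clicks) at -1.396, -0.698, 0, +0.698; at 0 the fork faces the carriage. It starts in one of the two negative ones; leaving a detent takes about 4 N at the handle.
- handle (a point): Grip point of the platter's handle, 75 mm above the bench and 65 mm from the axle. The handle is an upright round white knob, 26 mm across, from 48 to 94 mm above the bench, on a thin chrome neck standing on the platter, diametrically across from the fork.
- fork (a point): Middle of the gap of the red fork on the platter, 67 mm from the axle, 45 mm above the bench. Two upright red cheeks, each 12 mm thick, 30 mm long (radially), 30 mm high (32 to 62 mm above the bench), with a 26 mm gap between them that points outward.
- carriage (a joint): Travel (m) of the steel carriage along the rail towards the platter: 0 at the far end, 0.070 at the stop, fully home. It starts between 0 and 0.025. It slides stiffly (about 2 N) and stays where it is left.
- carriage_grip (a point): Grip point of the carriage's yellow fin, 84 mm above the bench. The fin is upright, 16 mm thick (base plate's x), 44 mm long (base plate's y), from 58 to 100 mm above the bench, on top of the steel carriage block (60 x 60 mm, top 58 mm above the bench).
- tongue_tip (a point): Tip of the carriage's brass tongue, 45 mm above the bench: a bar 14 mm wide, 10 mm high, reaching 60 mm from the carriage towards the platter, passing above the platter's top. With the carriage home and the fork facing it, the tip lies between the cheeks.
- amber_lens: Bystander: loose amber plastic lens strip, 150 (x) x 44 x 17 mm, lying on the bench beyond the base plate. Origin: centre of underside.
- relay_can: Bystander: loose silver relay can, 50 mm across, 72 mm high, standing beyond the base plate. Origin: centre of underside.
- coin_tray: Bystander: loose copper coin tray, 130 x 100 x 30 mm, on the bench. Origin: centre of underside.
- record: Bystander: loose black record, 175 mm across, 3 mm thick, flat on the bench. Origin: centre of underside.
- record_clamp: Bystander: loose black bakelite record clamp, 72 mm across, 45 mm high, on the bench. Origin: centre of underside.
- polish_jar: Bystander: loose jar, 64 mm across, 80 mm high, on the bench. Origin: centre of underside.

How it is judged (in metres and radians):
On the way, in this order (a step that is already met when the one before it is completed fails the run):
1. the platter rests in the detent with the fork facing the carriage (within 0.06 rad), the carriage still drawn back (less than 0.040 m along) (value of joint platter between -0.06 and 0.06 rad and value of joint carriage below 0.04 m and velocity of joint platter between -0.1 and 0.1 rad/s), for 0.2 s.
2. the carriage is slid fully home (past 0.065 m) with the platter still in its detent (value of joint platter between -0.06 and 0.06 rad and value of joint carriage above 0.065 m), for 0.2 s.
At the end, for the whole second after the job is handed in: The platter is at rest within 0.06 rad of the detent at 0 (fork facing the carriage), and the carriage is at rest fully home, within 5 mm of its stop (past 0.065 m), with the tongue's tip between the fork's cheeks (within 12 mm of the fork's middle) (all of step 2 and horizontal distance between tongue_tip and fork below 0.012 m and velocity of joint platter between -0.05 and 0.05 rad/s and velocity of joint carriage between -0.01 and 0.01 m/s); the robot touches nothing.
It fails at once if a loose bystander (lens, relay can, coin tray, record, clamp, jar) is moved more than 30 mm (distance of any of amber_lens, relay_can, coin_tray, record, record_clamp, polish_jar from where it was at the start of the episode above 0.03 m).
It also fails if it takes over 48 s, if anything falls off the work surface, if the arm or the gripper's body presses on something with over 40 N, if the wrist force passes 120 N, or if a joint passes its speed limit or range.

## Working session

There is one attempt and no reset: what is moved stays moved. The work goes in short steps, Python scripts to look and compute and a tool call to move; the robot and the scene stay as the last step left them, time stands still between calls to the robot, and variables do not carry over. Pictures are saved under pics/ and viewed, about 8 in all and at most 12, crops included, and the job is handed in when it is done.

Besides the shell and the picture viewer there is one more tool, called after "Request:" as name([rows], argument=value, ...), one row to a line, values as JSON. servo_tool: Moves the arm, as the interface text tells. Its arguments: {"type":"object","properties":{"targets":{"type":"array"},"squeeze":{"type":"number"}},"required":["targets"]}

```bash
mkdir -p pics; cat > h.py <<'E'
import numpy as np, cv2
from plant import r
def ray(cam,uv):
    c=r.get_calibration(cam);K=np.array(c["K"]);k1=c["k1"];T=np.array(c["extrinsics"])
    d=(np.array(uv,float)-[K[0,2],K[1,2]])/[K[0,0],K[1,1]]
    s=d.copy()
    for _ in range(20): s=d/(1+k1*(s@s))
    return T[:3,3],T[:3,:3]@np.array([*s,1])
def at_z(cam,uv,z):
    o,d=ray(cam,uv);return (o+d*(z-o[2])/d[2])
def proj(cam,p):
    c=r.get_calibration(cam);K=np.array(c["K"]);T=np.array(c["extrinsics"])
    q=T[:3,:3].T@(np.array(p)-T[:3,3]);s=q[:2]/q[2];s=s*(1+c["k1"]*(s@s))
    return s*[K[0,0],K[1,1]]+[K[0,2],K[1,2]]
E
python3 - <<'E'
from h import *
s=r.get_state();print(s['time_s'],s['tcp_pos'],s['eef_rot'],s['gripper_width'],r.grasp_offset)
for cam in ["top","scene"]:
    cv2.imwrite(f"pics/{cam}0.png",r.capture(cam))
    print(cam,np.round(r.get_calibration(cam)["extrinsics"],3).tolist())
    for n in ["indexer","handle","fork","carriage_grip","tongue_tip","platter"]:
        for d in r.cut_out(n,cam)[:2]:
            m=d["mask"];ys,xs=np.nonzero(m)
            print(n,round(d["p"],2),np.round(d["extent"]),round(xs.mean(),1),round(ys.mean(),1),m.sum())
E
```

```text
0.0 [ 0.19595461 -0.64539857  0.22563299] [ 1.79903822e+02 -8.41993716e-03 -1.63117591e+02] 0.0874284947555465 -0.0188
top [[-0.023, -0.997, 0.078, 0.474], [-1.0, 0.024, 0.005, -0.018], [-0.007, -0.078, -0.997, 1.346], [0.0, 0.0, 0.0, 1.0]]
indexer 0.65 [236. 213. 407. 307.] 319.6 261.4 13323
handle 0.93 [240. 218. 314. 297.] 278.3 258.5 4292
fork 0.96 [242. 220. 318. 296.] 278.7 258.3 4366
carriage_grip 0.62 [337. 251. 385. 275.] 366.5 263.0 756
tongue_tip 0.76 [334. 249. 388. 276.] 366.9 263.0 808
tongue_tip 0.35 [359. 190. 377. 212.] 369.0 200.8 356
platter 0.58 [240. 222. 316. 298.] 278.4 258.4 4241
platter 0.29 [234. 215. 404. 307.] 319.7 261.4 13389
scene [[0.064, 0.857, -0.511, 1.364], [0.998, -0.057, 0.03, -0.065], [-0.003, -0.512, -0.859, 1.4], [0.0, 0.0, 0.0, 1.0]]
indexer 0.75 [248. 200. 395. 266.] 321.9 235.2 8720
indexer 0.34 [269. 267. 290. 291.] 279.1 278.1 415
handle 0.78 [324. 200. 390. 259.] 357.2 231.5 2782
fork 0.75 [324. 199. 392. 264.] 357.1 231.8 2803
carriage_grip 0.73 [265. 210. 312. 239.] 281.9 226.8 692
carriage_grip 0.73 [268. 266. 289. 293.] 278.9 278.0 450
tongue_tip 0.84 [262. 213. 310. 242.] 281.7 226.6 702
tongue_tip 0.58 [325. 201. 389. 259.] 357.3 231.4 2811
platter 0.67 [328. 199. 389. 261.] 356.9 231.6 2879
platter 0.63 [477. 233. 502. 255.] 489.2 242.5 492
```

View pics/top0.png

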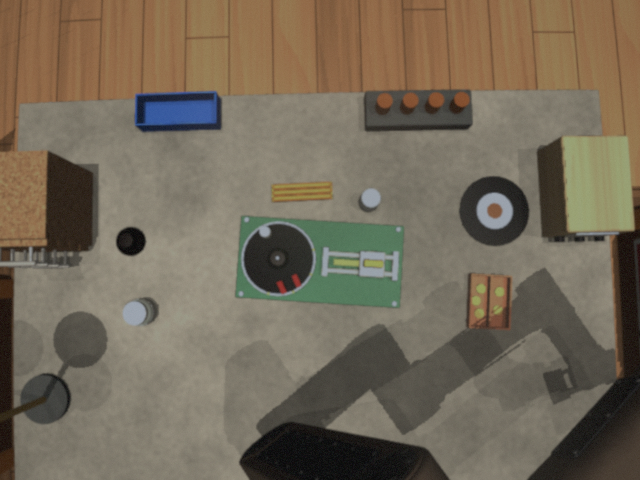

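View pics/scene0.png

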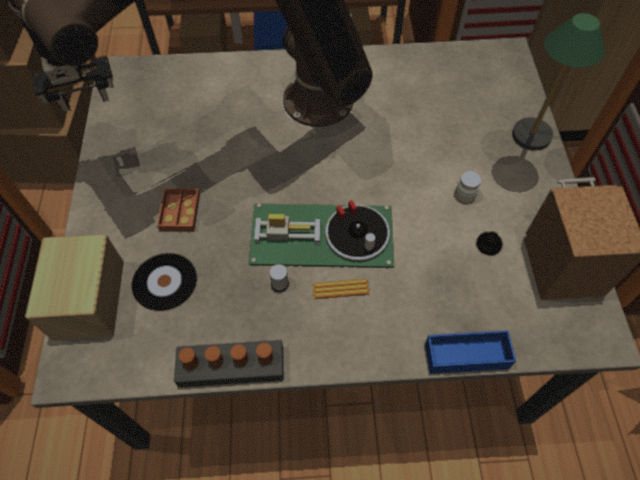

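Top view: the platter is at about (278,258), the handle at (265,231), the red cheeks at (282,287) and (296,281), and the carriage fin at (374,264). The scene view agrees. Next I measure these by colour.

```bash
cat > meas.py <<'E'
from h import *
from scipy.optimize import least_squares
def board(img,cam):
    h=cv2.cvtColor(img,cv2.COLOR_BGR2HSV)
    g=cv2.inRange(h,(45,70,30),(85,255,255))
    n,l,st,_=cv2.connectedComponentsWithStats(g)
    u0={'top':(320,290),'scene':(300,262)}[cam]
    i=1+np.argmax(st[1:,4]*(np.hypot(st[1:,0]+st[1:,2]/2-320,st[1:,1]+st[1:,3]/2-245)<60))
    c=cv2.findContours((l==i).astype(np.uint8),0,2)[0]
    hull=cv2.convexHull(np.vstack(c))
    return hull[:,0,:].astype(float)
def col(img,lo,hi,box):
    h=cv2.cvtColor(img,cv2.COLOR_BGR2HSV);x0,y0,x1,y1=box
    m=cv2.inRange(h,lo,hi);z=np.zeros_like(m);z[y0:y1,x0:x1]=m[y0:y1,x0:x1];return z
E
python3 - <<'E'
from meas import *
t=cv2.imread("pics/top0.png");s=cv2.imread("pics/scene0.png")
for cam,img,fb,yb in [("top",t,(240,215,320,300),(330,245,400,280)),("scene",s,(320,190,395,265),(255,205,300,245))]:
    h=board(img,cam)
    q=np.array([at_z(cam,p,0.012)[:2] for p in h]).astype(np.float32)
    (c,wh,a)=cv2.minAreaRect(q);print(cam,c,wh,a)
    for nm,lo,hi,b in [("red",(0,150,90),(8,255,255),fb),("yel",(22,100,90),(34,255,255),yb)]:
        m=col(img,lo,hi,b);n,l,st,ce=cv2.connectedComponentsWithStats(m)
        for i in range(1,n):
            if st[i,4]>8: print(nm,st[i],ce[i].round(1),at_z(cam,ce[i],.062 if nm=="red" else .1).round(4))
o=np.vstack([cv2.resize(t[205:315,225:415],None,fx=4,fy=4,interpolation=2)[:, :760]])
cv2.imwrite("pics/crop0.png",o)
E
```

```text
top (0.5240868330001831, -0.021136656403541565) (0.3935917913913727, 0.19354626536369324) 85.05416107177734
red [292 274   8  12  61] [295.8 279.7] [0.4808 0.035  0.062 ]
red [277 281   9  12  67] [280.8 286.4] [0.4661 0.0702 0.062 ]
yel [354 261   4   4  13] [355.8 262.5] [ 0.5162 -0.1031  0.1   ]
yel [364 260  19   7  98] [373.3 263.1] [ 0.5139 -0.1428  0.1   ]
scene (0.5305913686752319, -0.02204073965549469) (0.3930256962776184, 0.1976691633462906) 85.06311798095703
red [349 201   7   8  30] [351.9 204.3] [0.4679 0.0681 0.062 ]
red [337 206   8   8  38] [340.4 209.6] [0.4835 0.0347 0.062 ]
yel [268 214  17   6  86] [276.1 216.2] [ 0.5181 -0.1429  0.1   ]
yel [290 224  10   5  37] [294.9 226.4] [ 0.5539 -0.0936  0.1   ]
```

View pics/crop0.png

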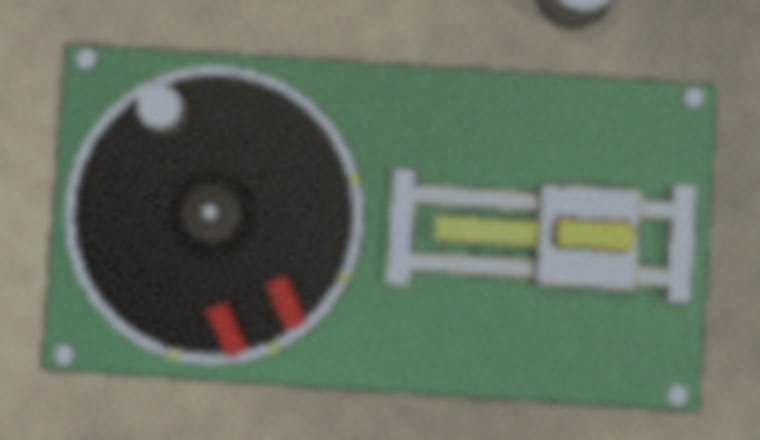

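The crop shows the fork about 62° clockwise of the rail line, which falls between the stated detents (-40° and -80°). I'll check this with the handle position and fresh pictures before planning the grasp.

```bash
cat >> meas.py <<'E'
C=np.array([.527,-.0216]);yaw=np.radians(-5)
ey=np.array([-np.sin(yaw),np.cos(yaw)]);ex=np.array([ey[1],-ey[0]])
def look(tag):
    o={}
    for cam,fb,yb in [("top",(232,210,330,305),(330,240,400,285)),("scene",(315,185,400,270),(255,200,322,245))]:
        img=r.capture(cam);cv2.imwrite(f"pics/{cam}_{tag}.png",img)
        print(cam)
        for nm,lo,hi,b,z in [("red",(0,150,90),(8,255,255),fb,.062),("yel",(22,100,90),(34,255,255),yb,.1),("white",(0,0,105),(180,60,255),fb,.094)]:
            m=col(img,lo,hi,b);n,l,st,ce=cv2.connectedComponentsWithStats(m)
            for i in range(1,n):
                if st[i,4]>12:
                    p=at_z(cam,ce[i],z)[:2];d=p-C
                    print(nm,st[i].tolist(),"world",p.round(4),"board mm",(1000*np.array([d@ex,d@ey])).round(1),"ang",np.degrees(np.arctan2(d@ey-.1,d@ex)).round(1))
E
python3 - <<'E'
from meas import *
look("1")
for cam in("top","scene"):
    print(proj(cam,[*(C+.1*ey),.05]))
    for a in (-80,-60,-40):
        f=np.radians(a-90);b=np.array([.067*np.cos(f),.1+.067*np.sin(f)]);print(cam,a,"fork",proj(cam,[*(C+b[0]*ex+b[1]*ey),.062]).round(1),end=' ')
        f+=np.pi;b=np.array([.065*np.cos(f),.1+.065*np.sin(f)]);print("handle top",proj(cam,[*(C+b[0]*ex+b[1]*ey),.094]).round(1))
print(r.get_state()['time_s'])
E
```

```text
top
red [292, 275, 9, 11, 62] world [0.4803 0.0349] board mm [-51.4  52.2] ang -137.1
red [277, 281, 9, 12, 65] world [0.4664 0.0701] board mm [-68.4  86.1] ang -168.5
yel [348, 261, 10, 5, 21] world [ 0.5159 -0.0989] board mm [ -4.3 -77.9] ang -91.4
yel [364, 260, 19, 7, 100] world [ 0.514  -0.1424] board mm [  -2.4 -121.5] ang -90.6
white [232, 210, 98, 95, 2066] world [0.555  0.0984] board mm [ 17.4 122. ] ang 51.5
white [240, 220, 75, 75, 624] world [0.5626 0.0964] board mm [ 25.2 120.7] ang 39.4
white [320, 246, 10, 31, 251] world [ 0.521  -0.0335] board mm [ -5.  -12.4] ang -92.5
white [269, 250, 48, 47, 268] world [0.4812 0.0252] board mm [-49.7  42.7] ang -130.9
scene
red [349, 201, 7, 8, 30] world [0.4687 0.0685] board mm [-65.9  84.7] ang -166.9
red [337, 206, 8, 8, 38] world [0.4829 0.0344] board mm [-48.8  52. ] ang -135.5
yel [268, 214, 17, 6, 89] world [ 0.5184 -0.1434] board mm [   2.  -122.1] ang -89.5
yel [290, 225, 20, 4, 76] world [ 0.5549 -0.08  ] board mm [ 32.9 -55.8] ang -78.1
white [315, 185, 85, 85, 2586] world [0.5143 0.0982] board mm [-23.1 118.2] ang 141.8
white [328, 211, 8, 9, 24] world [0.5208 0.0067] board mm [-8.6 27.6] ang -96.8
white [315, 218, 5, 22, 107] world [ 0.5615 -0.0351] board mm [ 35.5 -10.4] ang -72.2
white [325, 221, 4, 17, 45] world [ 0.563 -0.01 ] board mm [34.9 14.7] ang -67.8
white [366, 233, 9, 9, 63] world [0.5965 0.1032] board mm [ 58.4 130.4] ang 27.5
white [386, 259, 6, 5, 20] world [0.6722 0.1428] board mm [130.4 176.5] ang 30.4
[277.31161424 256.80696343]
top -80 fork [280.  285.2] handle top [272.9 227.7]
top -60 fork [289.5 282.3] handle top [263.4 230.5]
top -40 fork [297.6 276.4] handle top [255.4 236.3]
[357.48785025 226.89429105]
scene -80 fork [353.4 204.6] handle top [362.7 238.8]
scene -60 fork [345.6 206.8] handle top [370.7 236.4]
scene -40 fork [339.1 211.2] handle top [377.1 231.9]
0.8
```

The top and scene views both put the platter at -62°, and that is what I'll go by. Handle is at (0.596, 0.103), so I approach it now.

Request:
servo_tool([
  {"dx": 1.9, "dy": 3.6, "grip": 100},
  {"dx": 3.8, "dy": 7.2, "grip": 100},
  {"dx": 5.7, "dy": 10.8, "grip": 100},
  {"dx": 7.6, "dy": 14.4, "grip": 100},
  {"dx": 9.5, "dy": 18, "grip": 100},
  {"dx": 11.4, "dy": 21.6, "grip": 100},
  {"dx": 13.3, "dy": 25.2, "grip": 100},
  {"dx": 15.2, "dy": 28.8, "grip": 100},
  {"dx": 17.1, "dy": 32.4, "grip": 100},
  {"dx": 19, "dy": 36, "grip": 100},
])

```text
validation failed for argument at $.ta...
```

Request:
servo_tool([
  {"dx": 1.9, "dy": 3.6, "grip": 100},
  {"dx": 3.8, "dy": 7.2, "grip": 100},
  {"dx": 5.7, "dy": 10.8, "grip": 100},
  {"dx": 7.6, "dy": 14.4, "grip": 100},
  {"dx": 9.5, "dy": 18, "spin": 0.05, "grip": 100},
  {"dx": 11.4, "dy": 21.6, "spin": 0.1, "grip": 100},
  {"dx": 13.3, "dy": 25.2, "spin": 0.1, "grip": 100},
  {"dx": 15.2, "dy": 28.8, "spin": 0.1, "grip": 100},
  {"dx": 17.1, "dy": 32.4, "spin": 0.1, "grip": 100},
  {"dx": 19, "dy": 36, "spin": 0.1, "grip": 100},
])

```text
validation failed for argument at $.ta...
```

Request:
servo_tool([
  {"dx": 1.9, "dy": 3.6, "dz": 0, "spin": 0, "grip": 100},
  {"dx": 3.8, "dy": 7.2, "dz": 0, "spin": 0, "grip": 100},
  {"dx": 5.7, "dy": 10.8, "dz": 0, "spin": 0, "grip": 100},
  {"dx": 7.6, "dy": 14.4, "dz": 0, "spin": 0, "grip": 100},
  {"dx": 9.5, "dy": 18, "dz": 0, "spin": 0, "grip": 100},
  {"dx": 11.4, "dy": 21.6, "dz": 0, "spin": 0, "grip": 100},
  {"dx": 13.3, "dy": 25.2, "dz": 0, "spin": 0, "grip": 100},
  {"dx": 15.2, "dy": 28.8, "dz": 0, "spin": 0, "grip": 100},
  {"dx": 17.1, "dy": 32.4, "dz": 0, "spin": 0, "grip": 100},
  {"dx": 19, "dy": 36, "dz": 0, "spin": 0, "grip": 100},
])

```text
time_s: 1.63
tcp_pos: [0.3866, -0.2841, 0.227]
eef_rot: [-180.0, 0.1, -163.1]
contact_force: [0.5, 0.1, 0.3]
gripper_width: 0.0872
```

Request:
servo_tool([
  {"dx": 1.9, "dy": 3.6, "dz": 0, "spin": 0, "grip": 100},
  {"dx": 3.8, "dy": 7.2, "dz": 0, "spin": 0, "grip": 100},
  {"dx": 5.7, "dy": 10.8, "dz": 0, "spin": 0, "grip": 100},
  {"dx": 7.6, "dy": 14.4, "dz": 0, "spin": 0, "grip": 100},
  {"dx": 9.5, "dy": 18, "dz": 0, "spin": 0.05, "grip": 100},
  {"dx": 11.4, "dy": 21.6, "dz": 0, "spin": 0.1, "grip": 100},
  {"dx": 13.3, "dy": 25.2, "dz": 0, "spin": 0.1, "grip": 100},
  {"dx": 15.2, "dy": 28.8, "dz": 0, "spin": 0.1, "grip": 100},
  {"dx": 17.1, "dy": 32.4, "dz": 0, "spin": 0.1, "grip": 100},
  {"dx": 19, "dy": 36, "dz": 0, "spin": 0.1, "grip": 100},
])

```text
time_s: 2.47
tcp_pos: [0.5767, 0.0763, 0.2269]
eef_rot: [180.0, 0.0, -157.4]
contact_force: [0.4, -1.5, -0.1]
gripper_width: 0.0878
```

Request:
servo_tool([
  {"dx": 1, "dy": 1.4, "dz": 0, "spin": 0, "grip": 100},
  {"dx": 1.9, "dy": 2.7, "dz": 0, "spin": 0, "grip": 100},
  {"dx": 1.9, "dy": 2.7, "dz": -2, "spin": 0, "grip": 100},
  {"dx": 1.9, "dy": 2.7, "dz": -4, "spin": 0, "grip": 100},
  {"dx": 1.9, "dy": 2.7, "dz": -6, "spin": 0, "grip": 100},
  {"dx": 1.9, "dy": 2.7, "dz": -8, "spin": 0, "grip": 100},
  {"dx": 1.9, "dy": 2.7, "dz": -10, "spin": 0, "grip": 100},
  {"dx": 1.9, "dy": 2.7, "dz": -10.5, "spin": 0, "grip": 100},
  {"dx": 1.9, "dy": 2.7, "dz": -10.5, "spin": 0, "grip": 100},
  {"dx": 1.9, "dy": 2.7, "dz": -10.5, "spin": 0, "grip": 100},
])

```text
time_s: 3.3
tcp_pos: [0.5955, 0.1009, 0.1223]
eef_rot: [-180.0, 0.0, -157.4]
contact_force: [0.7, 0.9, 0.3]
gripper_width: 0.0877
```

```bash
python3 - <<'E'
from h import *
a=r.capture("wrist");b=r.capture("scene");c=r.capture("top")
cv2.imwrite("pics/w1.png",np.hstack([cv2.resize(a,(400,300)),cv2.resize(b[170:290,260:420],(400,300))]))
print(r.get_state()['joints'])
E
```

```text
[ 2.81595506e+01  1.87655634e+01 -1.64475260e+01  1.75672483e-02
 -5.46493515e+01 -9.55492696e+01]
```

View pics/w1.png

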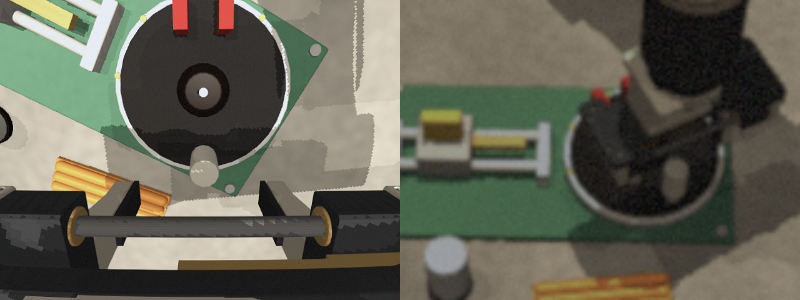

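The wrist view shows the knob centred between the jaws at about (204,158), in line with the axle and fork. I check the offset by projection.

```bash
python3 - <<'E'
from h import *
print(proj("wrist",[.596,.103,.094])/1.6,proj("wrist",[.536,.078,.05])/1.6, at_z("wrist",(326,248),.094), at_z("wrist",np.array([203.5,92])*1.6,.05))
E
```

```text
[200.14889704 176.59150834] [200.08349839  94.12066001] [0.57679687 0.09821553 0.094     ] [0.53294647 0.08021675 0.05      ]
```

```bash
python3 - <<'E'
from h import *
for z in(.032,.048,.094):print(proj("wrist",[.596,.103,z])/1.6)
im=r.capture("wrist");cv2.imwrite("pics/w2.png",cv2.resize(im[180:330,230:430],None,fx=3.5,fy=3.5))
print(r.get_calibration("wrist")["extrinsics"])
E
```

```text
[200.01807404 152.9284164 ]
[200.04597577 157.96564802]
[200.14889704 176.59150834]
[[-3.84215529e-01  8.76742749e-01  2.89310524e-01  5.16637663e-01]
 [ 9.23243014e-01  3.65160315e-01  1.19500128e-01  6.94536479e-02]
 [-8.73851463e-04  3.13017725e-01 -9.49746882e-01  2.81433106e-01]
 [ 0.00000000e+00  0.00000000e+00  0.00000000e+00  1.00000000e+00]]
```

View pics/w2.png

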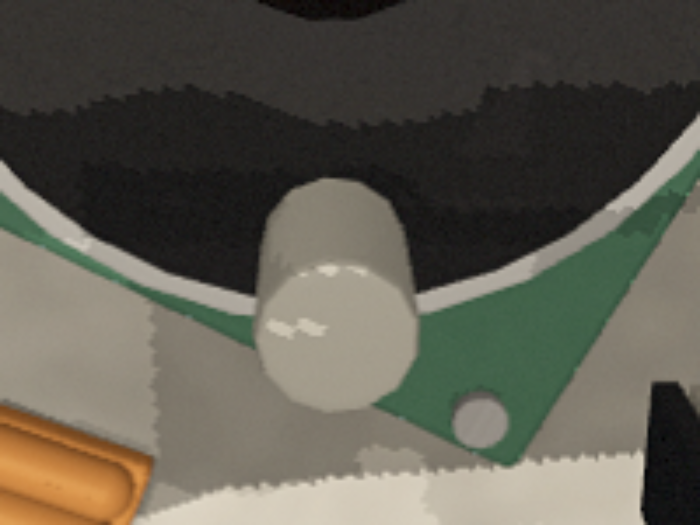

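Knob top is at crop (336,335), giving (0.593, 0.1045). I correct by a few mm, descend and grip.

Request:
servo_tool([
  {"dx": -0.25, "dy": 0.3, "dz": -1.5, "spin": 0, "grip": 100},
  {"dx": -0.25, "dy": 0.3, "dz": -3, "spin": 0, "grip": 100},
  {"dx": -0.25, "dy": 0.3, "dz": -4.5, "spin": 0, "grip": 100},
  {"dx": -0.25, "dy": 0.3, "dz": -6, "spin": 0, "grip": 100},
  {"dx": -0.25, "dy": 0.3, "dz": -6.5, "spin": 0, "grip": 100},
  {"dx": -0.25, "dy": 0.3, "dz": -6.5, "spin": 0, "grip": 60},
  {"dx": -0.25, "dy": 0.3, "dz": -6.5, "spin": 0, "grip": 40},
  {"dx": -0.25, "dy": 0.3, "dz": -6.5, "spin": 0, "grip": 20},
  {"dx": -0.25, "dy": 0.3, "dz": -6.5, "spin": 0, "grip": 20},
  {"dx": -0.25, "dy": 0.3, "dz": -6.5, "spin": 0, "grip": 20},
], squeeze=15)

```text
time_s: 4.33
tcp_pos: [0.5931, 0.1044, 0.0575]
eef_rot: [180.0, 0.1, -157.4]
contact_force: [-0.2, -0.2, 0.4]
gripper_width: 0.0597
```

Request:
servo_tool([
  {"dx": 0, "dy": 0, "dz": 0, "spin": 0, "grip": 20},
  {"dx": 0, "dy": 0, "dz": 0, "spin": 0, "grip": 20},
  {"dx": 0, "dy": 0, "dz": 0, "spin": 0, "grip": 20},
  {"dx": 0, "dy": 0, "dz": 0, "spin": 0, "grip": 20},
  {"dx": 0, "dy": 0, "dz": 0, "spin": 0, "grip": 20},
  {"dx": 0, "dy": 0, "dz": 0, "spin": 0, "grip": 20},
  {"dx": 0, "dy": 0, "dz": 0, "spin": 0, "grip": 20},
  {"dx": 0, "dy": 0, "dz": 0, "spin": 0, "grip": 20},
  {"dx": 0, "dy": 0, "dz": 0, "spin": 0, "grip": 20},
  {"dx": 0, "dy": 0, "dz": 0, "spin": 0, "grip": 20},
])

```text
time_s: 5.17
tcp_pos: [0.5926, 0.1041, 0.0566]
eef_rot: [-180.0, 0.0, -157.4]
contact_force: [1.0, -0.8, 0.9]
gripper_width: 0.0257
```

```bash
python3 - <<'E'
import numpy as np
ax=np.array([.534,.079]);h0=np.array([.593,.1045]);v=h0-ax;print(np.hypot(*v),np.degrees(np.arctan2(*v[::-1])))
v=v/np.hypot(*v)*.065
for k in range(0,21):
    a=np.radians(62*k/20);R=np.array([[np.cos(a),-np.sin(a)],[np.sin(a),np.cos(a)]])
    print(k,(100*(R@v-v)).round(2),a.round(3))
E
```

```text
0.06427480066091215 23.374164365048227
0 [0. 0.] 0.0
1 [-0.15  0.32] 0.054
2 [-0.31  0.63] 0.108
3 [-0.5   0.93] 0.162
4 [-0.69  1.22] 0.216
5 [-0.91  1.5 ] 0.271
6 [-1.13  1.77] 0.325
7 [-1.38  2.02] 0.379
8 [-1.63  2.26] 0.433
9 [-1.9   2.49] 0.487
10 [-2.18  2.7 ] 0.541
11 [-2.47  2.9 ] 0.595
12 [-2.77  3.08] 0.649
13 [-3.08  3.25] 0.703
14 [-3.4   3.39] 0.757
15 [-3.73  3.52] 0.812
16 [-4.06  3.64] 0.866
17 [-4.4   3.73] 0.92
18 [-4.75  3.81] 0.974
19 [-5.09  3.86] 1.028
20 [-5.44  3.9 ] 1.082
```

Request:
servo_tool([
  {"dx": -0.15, "dy": 0.32, "dz": 0, "spin": 0.054, "grip": 20},
  {"dx": -0.31, "dy": 0.63, "dz": 0, "spin": 0.108, "grip": 20},
  {"dx": -0.5, "dy": 0.93, "dz": 0, "spin": 0.162, "grip": 20},
  {"dx": -0.69, "dy": 1.22, "dz": 0, "spin": 0.216, "grip": 20},
  {"dx": -0.91, "dy": 1.5, "dz": 0, "spin": 0.271, "grip": 20},
  {"dx": -1.13, "dy": 1.77, "dz": 0, "spin": 0.325, "grip": 20},
  {"dx": -1.38, "dy": 2.02, "dz": 0, "spin": 0.379, "grip": 20},
  {"dx": -1.63, "dy": 2.26, "dz": 0, "spin": 0.433, "grip": 20},
  {"dx": -1.9, "dy": 2.49, "dz": 0, "spin": 0.487, "grip": 20},
  {"dx": -2.18, "dy": 2.7, "dz": 0, "spin": 0.541, "grip": 20},
])

```text
time_s: 6.0
tcp_pos: [0.571, 0.1313, 0.0566]
eef_rot: [-180.0, 0.0, -126.2]
contact_force: [0.1, -1.0, -0.5]
gripper_width: 0.0257
```

```bash
python3 - <<'E'
from meas import *
look("h")
s=r.get_state();print(s['tcp_pos'],s['contact_force'],s['moment'])
E
```

```text
top
red [300, 263, 10, 9, 55] world [0.5101 0.0138] board mm [-20.   33.8] ang -106.8
red [290, 276, 12, 9, 61] world [0.4799 0.0364] board mm [-52.   53.6] ang -138.3
yel [353, 261, 5, 5, 15] world [ 0.5155 -0.1028] board mm [ -4.4 -81.9] ang -91.4
yel [364, 260, 19, 7, 98] world [ 0.5139 -0.1427] board mm [  -2.5 -121.8] ang -90.7
white [288, 210, 42, 12, 424] world [ 0.6276 -0.0046] board mm [98.7 25.7] ang -37.0
white [259, 218, 15, 19, 95] world [0.6038 0.0967] board mm [ 66.2 124.6] ang 20.4
white [284, 222, 32, 33, 172] world [0.5821 0.0157] board mm [51.7 42. ] ang -48.3
white [234, 237, 26, 21, 65] world [0.5523 0.1408] board mm [ 11. 164.] ang 80.2
white [321, 246, 9, 31, 250] world [ 0.521  -0.0337] board mm [ -4.9 -12.5] ang -92.5
white [275, 256, 4, 4, 14] world [0.5321 0.0761] board mm [-3.4 97.8] ang -147.7
white [245, 256, 72, 41, 358] world [0.4732 0.0571] board mm [-60.4  73.7] ang -156.5
white [255, 298, 75, 7, 340] world [0.4308 0.0577] board mm [-102.7   70.6] ang -164.0
scene
red [336, 206, 10, 7, 39] world [0.4822 0.0342] board mm [-49.5  51.6] ang -135.7
red [
[... 242 characters left out ...]

white [315, 185, 76, 38, 1057] world [0.4636 0.0392] board mm [-68.5  55.1] ang -146.7
white [315, 218, 6, 23, 113] world [ 0.561  -0.0349] board mm [ 35.  -10.2] ang -72.4
white [325, 222, 3, 12, 32] world [ 0.5606 -0.0106] board mm [32.5 13.9] ang -69.3
white [326, 236, 11, 15, 42] world [ 0.6089 -0.0022] board mm [79.9 26.5] ang -42.6
white [337, 251, 16, 8, 40] world [0.646 0.032] board mm [113.9  63.7] ang -17.7
white [386, 260, 14, 10, 58] world [0.6865 0.1599] board mm [143.1 194.7] ang 33.5
white [315, 267, 32, 3, 90] world [ 0.6817 -0.0088] board mm [153.   26.2] ang -25.7
[0.57069896 0.13135989 0.05655659] [ 0.87073354 -0.88655411 -2.07673977] [-0.28649491 -0.50607174 -0.03059748]
```

Turned as planned: the fork is now at -32°. Doing the rest of the arc.

Request:
servo_tool([
  {"dx": -0.29, "dy": 0.2, "dz": 0, "spin": 0.054, "grip": 20},
  {"dx": -0.59, "dy": 0.38, "dz": 0, "spin": 0.108, "grip": 20},
  {"dx": -0.9, "dy": 0.55, "dz": 0, "spin": 0.162, "grip": 20},
  {"dx": -1.22, "dy": 0.69, "dz": 0, "spin": 0.216, "grip": 20},
  {"dx": -1.55, "dy": 0.82, "dz": 0, "spin": 0.271, "grip": 20},
  {"dx": -1.88, "dy": 0.94, "dz": 0, "spin": 0.325, "grip": 20},
  {"dx": -2.22, "dy": 1.03, "dz": 0, "spin": 0.379, "grip": 20},
  {"dx": -2.57, "dy": 1.11, "dz": 0, "spin": 0.433, "grip": 20},
  {"dx": -2.91, "dy": 1.16, "dz": 0, "spin": 0.487, "grip": 20},
  {"dx": -3.26, "dy": 1.2, "dz": 0, "spin": 0.541, "grip": 20},
])

```text
time_s: 6.93
tcp_pos: [0.538, 0.1435, 0.0566]
eef_rot: [180.0, 0.0, -95.4]
contact_force: [3.6, -1.1, -3.1]
gripper_width: 0.0255
```

```bash
python3 - <<'E' | grep -E "red|top|scene|\["|grep -v white
from meas import *
look("e")
s=r.get_state();print([np.round(s[k],3).tolist() for k in('tcp_pos','contact_force','moment')])
E
```

```text
top
red [300, 249, 12, 6, 55] world [0.5465 0.0109] board mm [16.6 34.1] ang -75.9
red [299, 265, 12, 6, 62] world [0.5089 0.014 ] board mm [-21.1  33.9] ang -107.7
yel [364, 261, 19, 6, 97] world [ 0.5138 -0.1429] board mm [  -2.6 -121.9] ang -90.7
scene
red [329, 217, 10, 4, 36] world [0.5121 0.014 ] board mm [-17.9  34.2] ang -105.3
red [329, 228, 11, 5, 46] world [0.5491 0.0109] board mm [19.2 34.3] ang -73.7
yel [268, 214, 17, 6, 87] world [ 0.5182 -0.1436] board mm [   1.9 -122.3] ang -89.5
yel [291, 225, 20, 4, 78] world [ 0.5551 -0.0793] board mm [ 33. -55.] ang -78.0
[[0.538, 0.143, 0.057], [1.367, 1.507, -0.593], [0.633, 0.092, 0.012]]
```

Fork faces the carriage: its mid-point is within about 1 mm of the fin's line in both views. I release, rise, and see where it settles.

Request:
servo_tool([
  {"dx": 0, "dy": 0, "dz": 0, "spin": 0, "grip": 35},
  {"dx": 0, "dy": 0, "dz": 0, "spin": 0, "grip": 60},
  {"dx": 0, "dy": 0, "dz": 0, "spin": 0, "grip": 80},
  {"dx": 0, "dy": 0, "dz": 0, "spin": 0, "grip": 80},
  {"dx": 0, "dy": 0, "dz": 0, "spin": 0, "grip": 80},
  {"dx": 0, "dy": 0, "dz": 2, "spin": 0, "grip": 80},
  {"dx": 0, "dy": 0, "dz": 4.5, "spin": 0, "grip": 80},
  {"dx": 0, "dy": 0, "dz": 7, "spin": 0, "grip": 80},
  {"dx": 0, "dy": 0, "dz": 7, "spin": 0, "grip": 80},
  {"dx": 0, "dy": 0, "dz": 7, "spin": 0, "grip": 80},
])

```text
time_s: 7.87
tcp_pos: [0.5391, 0.1436, 0.1282]
eef_rot: [-179.8, 0.1, -95.4]
contact_force: [-0.2, -0.2, -0.8]
gripper_width: 0.0701
```

```bash
python3 - <<'E' | grep -E "red|yel|top|scene|tcp|\[\["|grep -v white
from meas import *
look("r")
s=r.get_state();print([np.round(s[k],3).tolist() for k in('tcp_pos','contact_force','joints')])
t=cv2.imread("pics/top_r.png")[205:315,225:415];w=r.capture("wrist")
cv2.imwrite("pics/v2.png",np.hstack([cv2.resize(t,(480,278)),cv2.resize(w,(320,240))[:278] if 0 else cv2.copyMakeBorder(cv2.resize(w,(320,240)),0,38,0,0,0)]))
E
```

```text
top
red [300, 249, 12, 6, 58] world [0.5463 0.0105] board mm [16.4 33.6] ang -76.1
red [299, 265, 12, 6, 60] world [0.5089 0.0146] board mm [-21.1  34.5] ang -107.9
yel [352, 261, 6, 4, 15] world [ 0.5164 -0.1021] board mm [ -3.5 -81.1] ang -91.1
yel [364, 260, 19, 7, 98] world [ 0.5139 -0.1427] board mm [  -2.5 -121.8] ang -90.7
scene
red [329, 217, 11, 4, 37] world [0.5121 0.0144] board mm [-18.   34.6] ang -105.4
red [329, 228, 10, 5, 46] world [0.5489 0.0102] board mm [19.1 33.6] ang -74.0
yel [268, 214, 17, 6, 87] world [ 0.5181 -0.1433] board mm [   1.8 -122. ] ang -89.5
yel [291, 225, 20, 4, 77] world [ 0.555  -0.0796] board mm [ 33.  -55.4] ang -78.0
[[0.538, 0.143, 0.126], [0.451, -0.023, -0.637], [35.032, 14.52, -22.164, -0.024, -53.341, -40.436]]
```

View pics/v2.png

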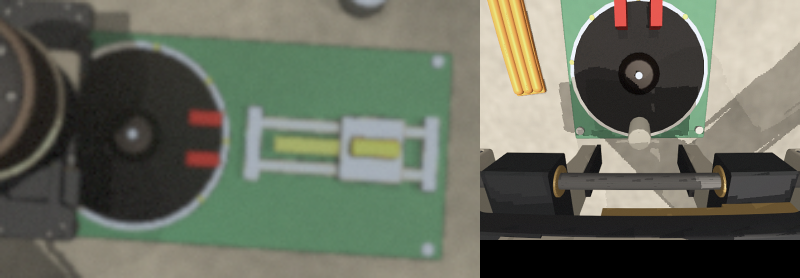

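The cheeks point straight down the rail and did not move on release. Cheek line is -1.5° from the board axis, within measuring error. I move over the fin.

Request:
servo_tool([
  {"dx": -0.3, "dy": -4, "dz": 0, "spin": 0, "grip": 80},
  {"dx": -0.6, "dy": -8, "dz": 0, "spin": 0, "grip": 80},
  {"dx": -0.9, "dy": -12, "dz": 0, "spin": 0, "grip": 80},
  {"dx": -1.2, "dy": -16, "dz": 0, "spin": 0, "grip": 80},
  {"dx": -1.5, "dy": -20, "dz": 0, "spin": 0, "grip": 80},
  {"dx": -1.8, "dy": -24, "dz": 0, "spin": 0, "grip": 80},
  {"dx": -2.1, "dy": -27, "dz": 0, "spin": 0, "grip": 80},
  {"dx": -2.2, "dy": -28.6, "dz": 0, "spin": 0, "grip": 80},
  {"dx": -2.2, "dy": -28.6, "dz": 0, "spin": 0, "grip": 80},
  {"dx": -2.2, "dy": -28.6, "dz": 0, "spin": 0, "grip": 80},
])

```text
time_s: 8.85
tcp_pos: [0.5154, -0.1438, 0.1255]
eef_rot: [179.9, -0.0, -95.5]
contact_force: [0.2, 0.4, -0.4]
gripper_width: 0.0699
```

```bash
python3 - <<'E' | grep -v white
from meas import *
look("f")
s=r.get_state();print([np.round(s[k],3).tolist() for k in('tcp_pos','contact_force')])
w=r.capture("wrist");cv2.imwrite("pics/w3.png",w)
print("wrist")
for nm,lo,hi,z in [("red",(0,150,90),(8,255,255),.062),("yel",(22,100,90),(34,255,255),.1)]:
    m=col(w,lo,hi,(0,0,640,480));n,l,st,ce=cv2.connectedComponentsWithStats(m)
    for i in range(1,n):
        if st[i,4]>80:print(nm,st[i],at_z("wrist",ce[i],z).round(4))
E
```

```text
top
scene
[[0.516, -0.143, 0.126], [0.212, 0.04, 0.297]]
wrist
yel [ 309  223   30   95 2562] [ 0.5124 -0.1482  0.1   ]
```

View pics/w3.png

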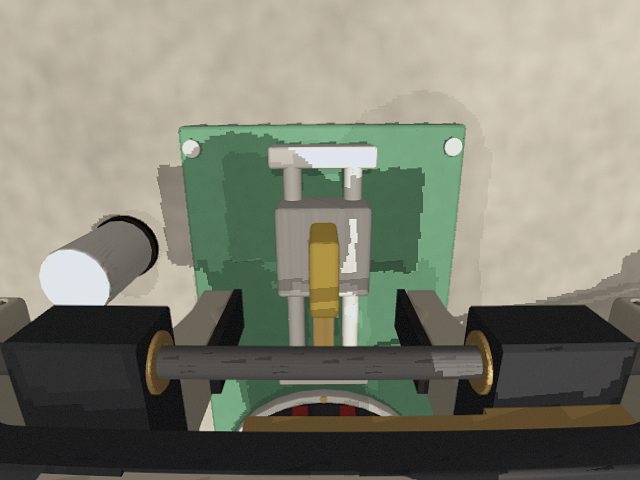

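Wrist view: fin at (324,270) lies centred between the jaws (about 322). The cheeks at (300,410) and (347,410) are symmetric about the tongue at x≈323. Descend and grip.

Request:
servo_tool([
  {"dx": 0, "dy": 0, "dz": -1.5, "spin": 0, "grip": 80},
  {"dx": 0, "dy": 0, "dz": -3, "spin": 0, "grip": 80},
  {"dx": 0, "dy": 0, "dz": -4.5, "spin": 0, "grip": 80},
  {"dx": 0, "dy": 0, "dz": -5.8, "spin": 0, "grip": 80},
  {"dx": 0, "dy": 0, "dz": -5.8, "spin": 0, "grip": 50},
  {"dx": 0, "dy": 0, "dz": -5.8, "spin": 0, "grip": 30},
  {"dx": 0, "dy": 0, "dz": -5.8, "spin": 0, "grip": 10},
  {"dx": 0, "dy": 0, "dz": -5.8, "spin": 0, "grip": 10},
  {"dx": 0, "dy": 0, "dz": -5.8, "spin": 0, "grip": 10},
  {"dx": 0, "dy": 0, "dz": -5.8, "spin": 0, "grip": 10},
])

```text
time_s: 9.83
tcp_pos: [0.5166, -0.1428, 0.0693]
eef_rot: [-179.9, 0.0, -95.4]
contact_force: [0.3, 0.4, 1.0]
gripper_width: 0.0358
```

Request:
servo_tool([
  {"dx": 0, "dy": 0, "dz": 0, "spin": 0, "grip": 10},
  {"dx": 0, "dy": 0, "dz": 0, "spin": 0, "grip": 10},
  {"dx": 0, "dy": 0, "dz": 0, "spin": 0, "grip": 10},
  {"dx": 0, "dy": 0, "dz": 0, "spin": 0, "grip": 10},
  {"dx": 0, "dy": 0, "dz": 0, "spin": 0, "grip": 10},
  {"dx": 0, "dy": 0, "dz": 0, "spin": 0, "grip": 10},
  {"dx": 0, "dy": 0, "dz": 0, "spin": 0, "grip": 10},
  {"dx": 0, "dy": 0, "dz": 0, "spin": 0, "grip": 10},
  {"dx": 0, "dy": 0, "dz": 0, "spin": 0, "grip": 10},
  {"dx": 0, "dy": 0, "dz": 0, "spin": 0, "grip": 10},
])

```text
time_s: 10.67
tcp_pos: [0.5133, -0.143, 0.0683]
eef_rot: [179.7, -0.0, -95.4]
contact_force: [-7.9, 2.2, 6.6]
gripper_width: 0.0163
```

Request:
servo_tool([
  {"dx": -0.2, "dy": 0.3, "dz": 0, "spin": 0, "grip": 10},
  {"dx": -0.15, "dy": 0.9, "dz": 0, "spin": 0, "grip": 10},
  {"dx": -0.1, "dy": 1.6, "dz": 0, "spin": 0, "grip": 10},
  {"dx": -0.05, "dy": 2.3, "dz": 0, "spin": 0, "grip": 10},
  {"dx": 0, "dy": 3, "dz": 0, "spin": 0, "grip": 10},
  {"dx": 0.07, "dy": 3.7, "dz": 0, "spin": 0, "grip": 10},
  {"dx": 0.13, "dy": 4.4, "dz": 0, "spin": 0, "grip": 10},
  {"dx": 0.19, "dy": 5.1, "dz": 0, "spin": 0, "grip": 10},
  {"dx": 0.23, "dy": 5.5, "dz": 0, "spin": 0, "grip": 10},
  {"dx": 0.23, "dy": 5.5, "dz": 0, "spin": 0, "grip": 10},
])

```text
time_s: 11.5
tcp_pos: [0.5182, -0.0867, 0.0683]
eef_rot: [180.0, 0.0, -95.3]
contact_force: [-3.1, 3.3, -2.3]
gripper_width: 0.0159
```

Request:
servo_tool([
  {"dx": 0.02, "dy": 0.2, "dz": 0, "spin": 0, "grip": 10},
  {"dx": 0.04, "dy": 0.4, "dz": 0, "spin": 0, "grip": 10},
  {"dx": 0.06, "dy": 0.6, "dz": 0, "spin": 0, "grip": 10},
  {"dx": 0.07, "dy": 0.8, "dz": 0, "spin": 0, "grip": 10},
  {"dx": 0.07, "dy": 0.8, "dz": 0, "spin": 0, "grip": 10},
  {"dx": 0.07, "dy": 0.8, "dz": 0, "spin": 0, "grip": 10},
  {"dx": 0.07, "dy": 0.8, "dz": 0, "spin": 0, "grip": 10},
  {"dx": 0.07, "dy": 0.8, "dz": 0, "spin": 0, "grip": 10},
  {"dx": 0.07, "dy": 0.8, "dz": 0, "spin": 0, "grip": 10},
  {"dx": 0.07, "dy": 0.8, "dz": 0, "spin": 0, "grip": 10},
])

```text
time_s: 12.33
tcp_pos: [0.5188, -0.0797, 0.0684]
eef_rot: [180.0, 0.0, -95.4]
contact_force: [-3.8, 1.5, -4.0]
gripper_width: 0.0159
```

Request:
servo_tool([
  {"dx": 0, "dy": 0.05, "dz": 0, "spin": 0, "grip": 10},
  {"dx": 0, "dy": 0.1, "dz": 0, "spin": 0, "grip": 10},
  {"dx": 0, "dy": 0.15, "dz": 0, "spin": 0, "grip": 10},
  {"dx": 0, "dy": 0.2, "dz": 0, "spin": 0, "grip": 10},
  {"dx": 0, "dy": 0.25, "dz": 0, "spin": 0, "grip": 10},
  {"dx": 0, "dy": 0.3, "dz": 0, "spin": 0, "grip": 10},
  {"dx": 0, "dy": 0.3, "dz": 0, "spin": 0, "grip": 10},
  {"dx": 0, "dy": 0.3, "dz": 0, "spin": 0, "grip": 10},
  {"dx": 0, "dy": 0.3, "dz": 0, "spin": 0, "grip": 10},
  {"dx": 0, "dy": 0.3, "dz": 0, "spin": 0, "grip": 10},
])

```text
time_s: 13.17
tcp_pos: [0.5191, -0.0768, 0.0684]
eef_rot: [180.0, 0.0, -95.4]
contact_force: [-2.7, -1.7, -8.6]
gripper_width: 0.0162
```

Request:
servo_tool([
  {"dx": 0, "dy": 0.05, "dz": 0, "spin": 0, "grip": 10},
  {"dx": 0, "dy": 0.1, "dz": 0, "spin": 0, "grip": 10},
  {"dx": 0, "dy": 0.15, "dz": 0, "spin": 0, "grip": 10},
  {"dx": 0, "dy": 0.2, "dz": 0, "spin": 0, "grip": 10},
  {"dx": 0, "dy": 0.25, "dz": 0, "spin": 0, "grip": 10},
  {"dx": 0, "dy": 0.3, "dz": 0, "spin": 0, "grip": 10},
  {"dx": 0, "dy": 0.3, "dz": 0, "spin": 0, "grip": 10},
  {"dx": 0, "dy": 0.3, "dz": 0, "spin": 0, "grip": 10},
  {"dx": 0, "dy": 0.3, "dz": 0, "spin": 0, "grip": 10},
  {"dx": 0, "dy": 0.3, "dz": 0, "spin": 0, "grip": 10},
])

```text
time_s: 14.0
tcp_pos: [0.5191, -0.0756, 0.0684]
eef_rot: [180.0, -0.1, -95.4]
contact_force: [-0.0, -13.5, -12.1]
gripper_width: 0.0163
```

Stop reached: 13 N after about 67 mm of travel. Release, rise and retreat.

Request:
servo_tool([
  {"dx": 0, "dy": -0.1, "dz": 0, "spin": 0, "grip": 30},
  {"dx": 0, "dy": -0.1, "dz": 0, "spin": 0, "grip": 50},
  {"dx": 0, "dy": -0.1, "dz": 0, "spin": 0, "grip": 80},
  {"dx": 0, "dy": -0.1, "dz": 0, "spin": 0, "grip": 80},
  {"dx": 0, "dy": -0.1, "dz": 0, "spin": 0, "grip": 80},
  {"dx": 0, "dy": -0.1, "dz": 0, "spin": 0, "grip": 80},
  {"dx": 0, "dy": -0.1, "dz": 2, "spin": 0, "grip": 80},
  {"dx": 0, "dy": -0.1, "dz": 5, "spin": 0, "grip": 80},
  {"dx": 0, "dy": -0.1, "dz": 8, "spin": 0, "grip": 80},
  {"dx": 0, "dy": -0.1, "dz": 11, "spin": 0, "grip": 80},
])

```text
time_s: 14.83
tcp_pos: [0.5191, -0.0748, 0.1799]
eef_rot: [180.0, -0.0, -95.4]
contact_force: [1.5, 0.5, -0.3]
gripper_width: 0.0692
```

Request:
servo_tool([
  {"dx": 0, "dy": -4, "dz": 2, "spin": 0, "grip": 80},
  {"dx": 0, "dy": -8, "dz": 2, "spin": 0, "grip": 80},
  {"dx": 0, "dy": -12, "dz": 2, "spin": 0, "grip": 80},
  {"dx": 0, "dy": -16, "dz": 2, "spin": 0, "grip": 80},
  {"dx": 0, "dy": -20, "dz": 2, "spin": 0, "grip": 80},
  {"dx": 0, "dy": -24, "dz": 2, "spin": 0, "grip": 80},
  {"dx": 0, "dy": -28, "dz": 2, "spin": 0, "grip": 80},
  {"dx": 0, "dy": -32, "dz": 2, "spin": 0, "grip": 80},
  {"dx": 0, "dy": -32, "dz": 2, "spin": 0, "grip": 80},
  {"dx": 0, "dy": -32, "dz": 2, "spin": 0, "grip": 80},
])

```text
time_s: 15.67
tcp_pos: [0.5185, -0.3969, 0.1976]
eef_rot: [179.9, 0.0, -95.6]
contact_force: [0.5, 0.4, -0.1]
gripper_width: 0.0705
```

```bash
python3 - <<'E' | grep -v white
from meas import *
look("z")
s=r.get_state();print([np.round(s[k],3).tolist() for k in('time_s','tcp_pos','contact_force','gripper_width')])
t=cv2.imread("pics/top_z.png")[160:340,100:420];u=cv2.imread("pics/scene_z.png")[180:300,220:420]
cv2.imwrite("pics/z.png",np.vstack([cv2.resize(t[45:155,120:],(600,330)),cv2.resize(u,(600,270))[:270]]))
E
```

```text
top
red [300, 249, 12, 6, 60] world [0.5466 0.0101] board mm [16.8 33.3] ang -75.9
red [299, 265, 12, 6, 65] world [0.5088 0.014 ] board mm [-21.2  33.9] ang -107.8
yel [335, 258, 18, 7, 97] world [ 0.52   -0.0757] board mm [ -2.2 -54.5] ang -90.8
scene
red [329, 217, 10, 4, 36] world [0.5121 0.014 ] board mm [-17.9  34.2] ang -105.3
red [328, 228, 11, 5, 38] world [0.5495 0.0093] board mm [19.7 32.7] ang -73.6
yel [293, 214, 16, 6, 91] world [ 0.5236 -0.077 ] board mm [  1.4 -55.5] ang -89.5
[15.767, [0.519, -0.395, 0.198], [0.313, 0.056, 1.1], 0.07]
```

View pics/z.png

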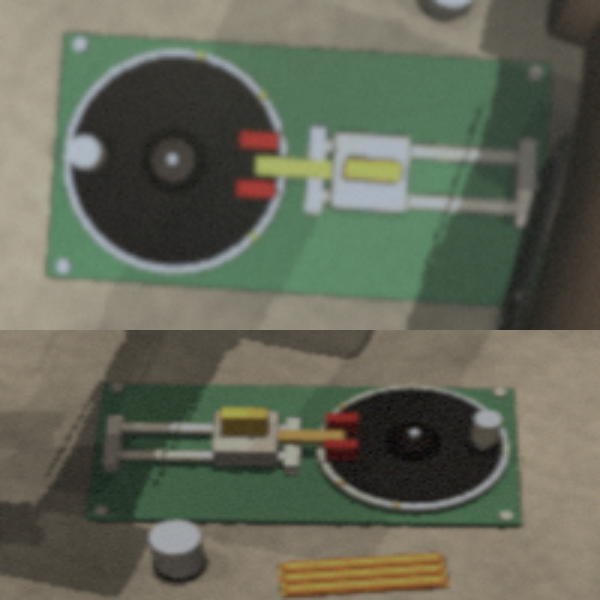

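Top and scene views show the tongue between the cheeks, the carriage against the rail's end block, and the knob opposite. The relay can and lens look undisturbed and the gripper is clear. Handing in.

```bash
python3 -c "
from plant import r
print(r.close_job(), r.get_state()['time_s'])"
```

```text
the job is handed in; nothing more can be done
the job is handed in; nothing more can be done
```

I turned the platter anticlockwise about 62° by its handle until the red fork faced the carriage. It did not move when I let go. I then slid the carriage about 67 mm to its stop, where the push force rose to 13 N, released it, moved the gripper clear and handed in at about 16 s.

**Last checks:**
- **Fork and tongue:** in both camera views the tongue lies between the fork's cheeks. The fork's middle is within about 1 mm of the carriage line.
- **Platter angle:** the fork-cheek line reads 1–2° off the base plate's axis, inside the 3.4° limit but close to what I can measure. The fork's position against the carriage line suggests about 0°.
- **Carriage:** it sits against the rail's end block, and the fin is about 2 mm past where I had worked out its home position.
- **Bystanders:** the relay can and the lens strip look undisturbed. I did not re-measure the other loose items, but the arm did not go near them.

**Did not match the brief:** at the start I measured the platter at about -62° (-1.08 rad) in all three cameras. That is midway between the stated detents at -40° and -80°. I went by the pictures and turned 62°. I felt no clear click, so I only know it is in the detent because it stayed aligned after release.

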